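Fit the crank on the coffee mill and run it round twice

TASK

The coffee mill has just been cleaned and its burrs need running in. Slide the loose crank, knob up as it lies, fully down onto the square shaft on top of the mill, gently and without forcing it, then wind the mill clockwise (seen from above) two full turns, stopping well before a third and never winding it backwards. Leave the crank fully seated on the shaft and let go of it, and leave the two mugs and the jar where they stand.

Things in the scene. Friction and masses are not known exactly. Their poses are not given: they have to be found in the camera images.
- mill: Dark wooden box coffee mill, screwed down to the counter: base 136 x 136 x 12 mm, box 120 x 120 mm, dark steel top disc (radius 52 mm) whose face is 115 mm above the counter. Origin: centre of its underside; z up; its little drawer faces its own -x.
- shaft_seat (a point): Point on the mill's vertical shaft axis, 125 mm above the counter, at the top face of the round collar (radius 17 mm) on which the crank's hub rests when fully down. Axes as the mill's; fixed to the mill, does not turn with the shaft. The shaft bearing is delicate: keep every push on the crank, down or sideways, under 20 N; seating and winding need only a few newtons.
- shaft_top (a point): Centre of the flat top of the bright square shaft end (12 x 12 mm, no chamfer, 18 mm tall), 143 mm above the counter. Axes as the mill's, not the square's: the square stands askew to the mill's sides, turned anticlockwise from above by an unknown 0.25 to 1.32 rad, which no pose shows: look or feel for it. The crank slips on only within about 0.1 rad of the square.
- spindle (a joint): Angle through which the mill's shaft has been wound, rad; 0 at the start, grows clockwise seen from above. Friction of about 0.15 N m (2 N at the knob) resists it and holds it where it is left; two turns are 12.57.
- crank: Loose crank, ~0.2 kg, lying flat, right way up. Steel hub 32 x 32 x 34 mm tall with a square hole 13.5 x 13.5 mm right through it, parallel to its sides, no chamfer; flat arm 16 wide, 10 thick, flush with the underside, along +x to 90 mm; knob at 78 mm. Grip the hub across its y sides. Origin: hole centre at the hub's underside; z up; x along the arm. Fits the shaft in any of four quarter turns.
- knob_grip (a point): Point on the axis of the crank's knob, 36 mm above the hub's underside, where to grip it. The knob is 22 mm in diameter, from 12 to 52 mm above the underside, and turns freely on the arm about its own upright axis (so this point's yaw means nothing).
- mug_left: White mug, 80 mm across, 85 mm tall, loose, left of the work. Origin: centre of its underside. To be left alone.
- mug_right: Blue mug, same size, right of the work. To be left alone.
- jar: Amber glass jar with steel cap, 64 mm across, 80 mm tall, beyond the work. Origin: centre of its underside. To be left alone.
Not all that is in view belongs to the job. What is meant by the crank is not turquoise, and is the larger of those in its own colour. Several things have the shape of the mill; the one meant has the colours described above.

How it is judged:
By the outcome, as a careful person would: the job done as asked, in the order asked, and still so for the second after the job is handed in, with the robot touching nothing.
It also fails if it takes over 72 s, if anything falls off the work surface, if the arm or the gripper's body presses on something with over 40 N, if the wrist force passes 120 N, or if a joint passes its speed limit or range.

ROBOT

A 6-joint arm with a two-finger parallel gripper is mounted at the origin on the work surface. World frame = base frame: x ahead of the robot, y to its left, z up, the work surface at z = 0. Lengths are in m, angles in rad, forces in N, time in s.
With the tool pointing down it reaches from about 0.35 to 0.8 m from the base axis. Payload 7.3 kg.
Tool frame: the origin (TCP) lies midway between the tips of the shut fingers; the grasp point (between the pads) lies tcp_to_grasp behind it (tcp_to_grasp is the distance from the TCP to the grasp point, in m); z points along the fingers, y is the line along which they close (so a half turn about z gives the same grasp; the last joint's range is limited). The gripper opens to 85 mm and grips with 20 to 120 N. Pads are 22 mm wide; open, the fingers measure 114 mm over their backs; the gripper's body (76 mm by 85 mm) begins 54 mm behind the grasp point. The pads swing forward as they close: fully open they stand 13 mm farther back than shut.
Start: joints at [1.113, 0.342, 1.524, -0, 1.275, -0.146], TCP at [0.161, 0.5, 0.231] pointing down, gripper open.
Joint ranges: [-2.53, 2.53], [-0.77, 2.02], [0.04, 2.7], [-1, 4.14], [0.28, 2.66], [-3.11, 3.11]. Speed limits (rad/s): [2.57, 2.57, 3.14, 3.14, 3.14, 3.14].

INTERFACE

Orientations are given as a unit quaternion [w, x, y, z].
In Python, from plant import * gives the robot as it stands.
- The arm moves only by the shell command python3 -m creep 'ROWS' [FORCE]. ROWS is a JSON object of lists of equal length, an entry for each row: "gripper": the closure, from 0 (fully open) to 1 (shut); "dp": the shift along the tool's x, y, z in m, a list of three; "yaw": the turn about the tool's z in degrees. A call has 1 to 8 rows; each row shifts and turns the commanded pose from where the row before left it, along the tool's axes as they then stand; what a row does not reach is not made up. A row lasts 1/10 s, in which the tool goes at most 50 mm and 8.59 degrees, less where a joint would pass 70% of its speed; a pose out of reach is approached as far as the arm can. A call with a gripper value outside its range is refused whole. The fingers move at their own pace and stop on an object; FORCE is the grip in N (left out, the last holds). Time passes only in rows, so rows that do not move let the fingers close. It gives the time, the measured TCP pose, the force, the opening and the grip force at its end, in the units of the state.
- sense(): the state, without advancing time (a new reading comes with each control period).
- read_camera(name): name is "scene" or "top" or "wrist"; returns a dict with "img" (420x560x3 uint8, red, green, blue), "fovy" (degrees; the focal length in pixels is half the picture's height over the tangent of half this angle, whatever the lens; pixels are square), "cx", "cy" (the principal point, pixels), "extrinsics" (4x4, takes a point from camera to world coordinates); the wrist camera has in their place "tool_from_camera" (4x4, takes a point from camera to tool coordinates, whose origin is the TCP and whose axes are the flange's). Camera axes: x right, y up, looking along -z (the intrinsics and any distortion apply to the point x, -y, -z); pixel columns grow to the right and rows downward; lengths in m; the calibration is good to about 2 mm. The wrist camera is an equidistant fisheye: a pixel r from the principal point sees the ray r / f radians off the axis. A picture is of the moment at which its call begins: read the wrist's pose just before it. There is no depth.
- job_done(): hands the job in; it is judged then, once.
The state is a dict: "t": time; "joint_positions": joint angles; "qvel": joint speeds; "joint_torque": joint torques, N m; "position": TCP position; "eef_rot": TCP orientation; "ft_force": force on the tool from outside, world axes, zero at the start; "torque": the same for the moment, N m; "opening": finger opening in m; "gripper_force": force on a finger pad.
Only numpy, scipy, OpenCV 4.12 (cv2) and the standard library are available. Lean on these libraries where they do the work, as an engineer would, in place of code of your own. Each camera call takes 0.05 s, during which the arm holds its last target. There are 200 camera calls.

## Working session

There is one attempt and no reset: what is moved stays moved. The work goes in short steps, Python scripts to look and compute and a shell command to move; the robot and the scene stay as the last step left them, time stands still between calls to the robot, and variables do not carry over. Pictures are saved under pics/ and viewed, at most 10 in all, crops included, and the job is handed in when it is done.

```bash
ls; mkdir -p pics; python3 - <<'E'
from plant import *
import cv2,numpy as np
s=sense();print(s)
for n in("top","scene"):
    c=read_camera(n);cv2.imwrite(f"pics/{n}0.png",c["img"][:,:,::-1]);print(n,c["fovy"],c["cx"],c["cy"],c["extrinsics"],[k for k in c])
try: print(tcp_to_grasp)
except Exception as e: print(e)
E
```

```text
pics
{'t': 0.0, 'joint_positions': array([ 1.11297753e+00,  3.42765537e-01,  1.52502206e+00, -6.93037248e-06,
        1.27539338e+00, -1.45991742e-01]), 'qvel': array([-0.00108812,  0.00124925,  0.00019066,  0.0004533 ,  0.00082737,
        0.00057287]), 'joint_torque': array([ 1.71970492e-03, -4.33695495e+01, -2.46006203e+01, -1.00471175e-05,
        8.01317976e-03,  2.89544585e-05]), 'position': array([0.16086643, 0.4993254 , 0.23060198]), 'eef_rot': array([-2.32972420e-04,  1.55281564e-01,  9.87869933e-01, -7.59231461e-04]), 'ft_force': array([-0.30580569, -0.06786453, -0.24967862]), 'torque': array([-0.04040385,  0.05931527,  0.01517349]), 'gripper_force': 0.0, 'opening': 0.08544508632571261}
top 45.03097478056421 276.4301415533653 212.57457203822636 [[-0.01878447  0.98140224 -0.19104131  0.29197002]
 [-0.99965685 -0.0219244  -0.01433528 -0.00838395]
 [-0.01825714  0.19070648  0.98147731  1.51674688]
 [ 0.          0.          0.          1.        ]] ['img', 'fovy', 'cx', 'cy', 'extrinsics']
scene 45.07265867274185 271.97118935124473 207.35318286898567 [[ 0.24908217 -0.59086787  0.7673547   1.52905948]
 [ 0.96840976  0.16165384 -0.18986987 -0.25649306]
 [-0.01185783  0.79040698  0.6124673   0.89595415]
 [ 0.          0.          0.          1.        ]] ['img', 'fovy', 'cx', 'cy', 'extrinsics']
0.0187
```

View pics/top0.png

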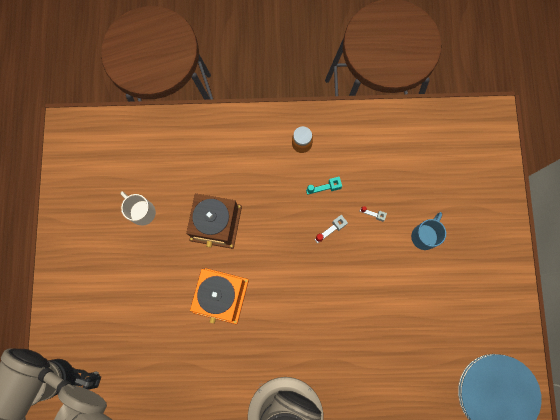

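View pics/scene0.png

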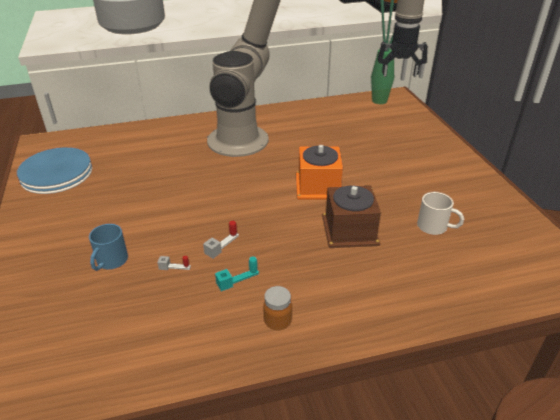

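The top view shows the dark mill with its shaft at about (209,215). The large steel crank has its hub at about (341,222) and its red knob at about (319,238). The decoys are an orange mill, a turquoise crank and a small steel crank. I'll enlarge the mill and crank next.

```bash
cat > h.py <<'E'
from plant import *
import cv2,numpy as np
from scipy.spatial.transform import Rotation as R
def cam(c):
    return c["img"].shape[0]/2/np.tan(np.radians(c["fovy"]/2))
def rayplane(o,d,z): return o+d*(z-o[2])/d[2]
def px(c,u,v,z):
    f=cam(c);E=c["extrinsics"];d=np.array([(u-c["cx"])/f,-(v-c["cy"])/f,-1.])
    return rayplane(E[:3,3],E[:3,:3]@d,z)
def toolT(s):
    T=np.eye(4);q=s["eef_rot"];T[:3,:3]=R.from_quat([q[1],q[2],q[3],q[0]]).as_matrix();T[:3,3]=s["position"];return T
def wpx(c,s,u,v,z):
    f=cam(c);E=toolT(s)@c["tool_from_camera"];a=np.array([u-c["cx"],v-c["cy"]]);r=np.hypot(*a)
    th=r/f;k=np.sin(th)/r if r>0 else 0
    d=E[:3,:3]@np.array([a[0]*k,-a[1]*k,-np.cos(th)]);return rayplane(E[:3,3],d,z)
def wproj(c,s,P):
    f=cam(c);E=np.linalg.inv(toolT(s)@c["tool_from_camera"]);p=E[:3,:3]@P+E[:3,3]
    th=np.arctan2(np.hypot(p[0],p[1]),-p[2]);r=f*th;n=np.hypot(p[0],p[1]);return c["cx"]+r*p[0]/n,c["cy"]-r*p[1]/n
E
python3 - <<'E'
from h import *
c=read_camera("top");im=c["img"][:,:,::-1]
a=cv2.resize(im[190:250,180:246],None,fx=6,fy=6,interpolation=cv2.INTER_CUBIC)
b=cv2.resize(im[190:250,300:366],None,fx=6,fy=6,interpolation=cv2.INTER_CUBIC)
cv2.imwrite("pics/crop1.png",np.hstack([a,b]))
for n,u,v,z in[("shaft",209,215,.143),("hub",341,222,.034),("knob",319.5,238,.052),("mugL",135,203,.085),("mugR",432,232,.085),("jar",303,133,.08),("orange shaft",214.5,294.5,.143)]: print(n,px(c,u,v,z).round(4))
E
```

```text
shaft [0.5567 0.1984 0.143 ]
hub [ 0.5478 -0.1776  0.034 ]
knob [ 0.4988 -0.111   0.052 ]
mugL [0.6082 0.4229 0.085 ]
mugR [ 0.5045 -0.4285  0.085 ]
jar [ 0.8112 -0.071   0.08  ]
orange shaft [0.3391 0.1821 0.143 ]
```

View pics/crop1.png

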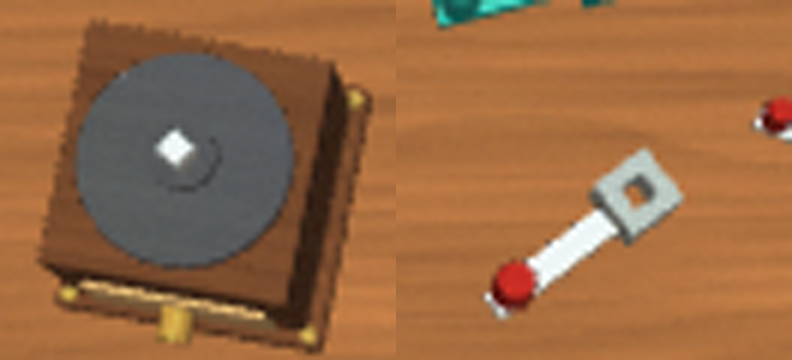

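The crop shows the shaft at (209.2,214.7), with the square roughly diamond-wise in the image. The hub is at (340.8,222) and the knob at (319.8,237.3). Hub-to-knob comes out at about 80 mm, which agrees with the 78 mm given. Next I move over the mill for a wrist close-up.

```bash
python3 -m creep '{"gripper":[0,0,0,0,0,0,0,0],"dp":[[-0.033,-0.012,0],[-0.033,-0.012,0],[-0.033,-0.012,0],[-0.033,-0.012,0],[-0.033,-0.012,0],[-0.033,-0.012,0],[-0.033,-0.012,0],[-0.033,-0.012,0]],"yaw":[0,0,0,0,0,0,0,0]}' 30
python3 -m creep '{"gripper":[0,0,0,0,0,0,0,0],"dp":[[-0.033,-0.011,0],[-0.033,-0.011,0],[-0.033,-0.011,0],[-0.033,-0.011,0],[-0.033,-0.011,0],[-0.033,-0.011,0],[-0.007,-0.003,0],[0,0,0]],"yaw":[0,0,0,0,0,0,0,0]}'
python3 - <<'E'
from h import *
s=sense();c=read_camera("wrist");print(s["position"],s["eef_rot"],s["joint_positions"].round(3),c["tool_from_camera"].round(3),c["fovy"],c["cx"],c["cy"])
cv2.imwrite("pics/w1.png",c["img"][:,:,::-1])
print(wproj(c,s,np.array([.5567,.1984,.143])))
E
```

```text
t: 0.95
position: [0.3837, 0.3263, 0.2311]
eef_rot: [-0.0, 0.155, 0.988, -0.0]
ft_force: [0.1, 0.7, 0.1]
opening: 0.0853
gripper_force: 0.0
t: 1.75
position: [0.5572, 0.1979, 0.2305]
eef_rot: [-0.001, 0.156, 0.988, -0.0]
ft_force: [0.2, 0.6, -0.2]
opening: 0.0854
gripper_force: 0.0
[0.55719387 0.19789413 0.23052044] [-6.23114186e-04  1.56258524e-01  9.87715983e-01 -1.50082788e-04] [ 0.212  0.466  1.333  0.     1.344 -1.045] [[ 0.     0.949  0.315  0.081]
 [ 1.    -0.     0.001 -0.   ]
 [ 0.001  0.315 -0.949 -0.144]
 [ 0.     0.     0.     1.   ]] 65.70646984690485 279.93124403712767 205.9548278387179
(np.float64(280.63437210488115), np.float64(211.33099668192165))
```

View pics/w1.png

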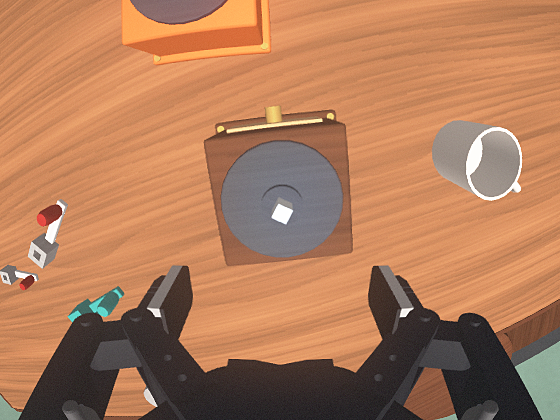

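The wrist view shows the dark mill straight below. Its shaft top is at about (283,213), against a predicted (280.6,211.3), so the calibration holds. Now I'll measure the square's angle on a rectified patch.

```bash
python3 - <<'E'
from h import *
s=sense();c=read_camera("wrist")
N=400;half=.02;x0,y0=.557,.198   # rectified: col -> -y world, row -> -x world
xs=x0+half-(np.arange(N)+.5)*2*half/N; ys=y0+half-(np.arange(N)+.5)*2*half/N
mp=np.array([[wproj(c,s,np.array([x,y,.143])) for y in ys] for x in xs],np.float32)
r=cv2.remap(c["img"],mp[...,0],mp[...,1],cv2.INTER_CUBIC)
cv2.imwrite("pics/rect.png",r[:,:,::-1])
g=r.min(2);print(g.max(),np.percentile(g,[5,50,90]))
for t in(140,170,200,225):
    cs,_=cv2.findContours((g>t).astype(np.uint8),cv2.RETR_EXTERNAL,cv2.CHAIN_APPROX_NONE)
    k=max(cs,key=cv2.contourArea);(u,v),(w,h),a=cv2.minAreaRect(k)
    print(t,"x",x0+half-v*2*half/N,"y",y0+half-u*2*half/N,"mm",w*.1,h*.1,"img angle",a,"world ccw",-a%90)
E
```

```text
255 [112. 121. 196.]
140 x 0.5585621063232422 y 0.19862042083740233 mm 13.792831420898438 13.88800048828125 img angle 43.898292541503906 world ccw 46.101707458496094
170 x 0.5586813613891602 y 0.19860061645507812 mm 13.238375854492189 13.263328552246094 img angle 43.87669372558594 world ccw 46.12330627441406
200 x 0.5587062637329102 y 0.1986180419921875 mm 12.877725219726564 12.83770751953125 img angle 43.91907501220703 world ccw 46.08092498779297
225 x 0.5587467529296876 y 0.19860911865234376 mm 12.491542053222657 12.49154281616211 img angle 43.83086395263672 world ccw 46.16913604736328
```

View pics/rect.png

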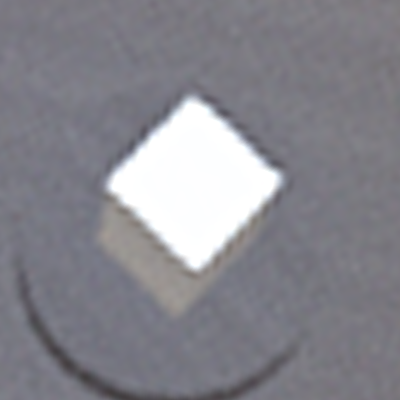

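The rectified patch shows the bright square cleanly, with corners at (192,93), (284,178), (195,272) and (107,186). Its side measures about 12.5 mm, its world angle is 46° modulo 90, and its centre is (0.5587,0.1986). Next I go to the crank.

```bash
python3 -m creep '{"gripper":[0,0,0,0,0,0,0,0],"dp":[[-0.013,-0.045,0],[-0.013,-0.045,0],[-0.013,-0.045,0],[-0.013,-0.045,0],[-0.013,-0.045,0],[-0.014,-0.045,0],[-0.014,-0.045,0],[-0.014,-0.046,0]],"yaw":[0,0,0,0,0,0,0,0]}'
python3 -m creep '{"gripper":[0,0,0,0,0,0],"dp":[[0,0,0.02],[0,0,0.02],[0,0,0.02],[0,0,0.02],[0,0,0.02],[0,0,0]],"yaw":[7.2,7.2,7.2,7.2,7.2,0]}'
cat > crank.py <<'E'
from h import *
s=sense();c=read_camera("wrist");import sys
cv2.imwrite("pics/w2.png",c["img"][:,:,::-1])
x0,y0=.548,-.178;N=500;half=.05
xs=x0+half-(np.arange(N)+.5)*2*half/N; ys=y0+half-(np.arange(N)+.5)*2*half/N
mp=np.array([[wproj(c,s,np.array([x,y,.034])) for y in ys] for x in xs],np.float32)
r=cv2.remap(c["img"],mp[...,0],mp[...,1],cv2.INTER_CUBIC)
cv2.imwrite("pics/rect2.png",r[:,:,::-1])
print(s["position"],s["eef_rot"],s["joint_positions"].round(3))
E
python3 crank.py
```

```text
t: 2.65
position: [0.5475, -0.1776, 0.2318]
eef_rot: [0.0, 0.154, 0.988, 0.0]
ft_force: [0.8, 0.2, 0.3]
opening: 0.0853
gripper_force: 0.0
t: 3.25
position: [0.5462, -0.1753, 0.129]
eef_rot: [-0.003, 0.453, 0.892, 0.0]
ft_force: [0.1, 0.7, 0.4]
opening: 0.0856
gripper_force: 0.0
[ 0.54621679 -0.1753411   0.12903219] [-2.77863277e-03  4.52688363e-01  8.91664463e-01  1.05256935e-04] [-0.444  0.529  1.524  0.     1.094 -1.076]
```

View pics/rect2.png

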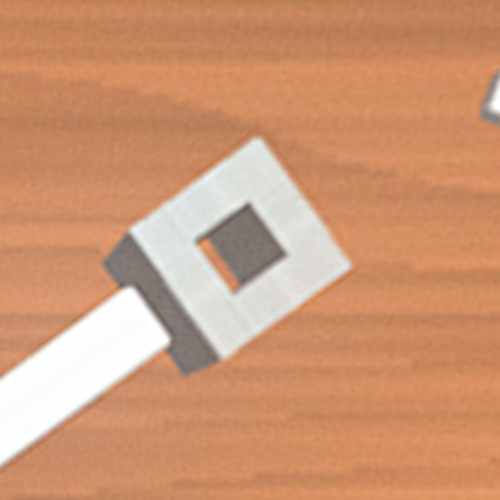

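The rectified crank view shows the hub's corners at (260,138), (352,267), (221,358) and (130,230), a side of 31.7 mm. The centre is (0.5484,-0.1762) and the arm direction is 125.2°. I'll first nip the hub lengthwise, above the arm, to centre it in x, then grip across y for the carry.

```bash
python3 -m creep '{"gripper":[0,0,0,0,0,0,0,0],"dp":[[-0.0019,0.0013,0.008],[0,0,0.008],[0,0,0.008],[0,0,0.008],[0,0,0.008],[0,0,0.008],[0,0,0.008],[0,0,0.008]],"yaw":[8.3,8.3,8.3,8.3,8.3,8.3,8.3,8.3]}' 20
python3 -m creep '{"gripper":[0,0,0,0,0],"dp":[[0,0,0],[0,0,0],[0,0,0],[0,0,0],[0,0,0]],"yaw":[8.2,8.2,8.2,0,0]}'
```

```text
t: 4.1
position: [0.551, -0.178, 0.0688]
eef_rot: [0.001, 0.868, 0.497, 0.001]
ft_force: [0.2, 0.3, -0.6]
opening: 0.0855
gripper_force: 0.0
t: 4.6
position: [0.5507, -0.1782, 0.0685]
eef_rot: [0.001, 0.952, 0.305, 0.001]
ft_force: [0.4, 0.6, 0.3]
opening: 0.0854
gripper_force: 0.0
```

```bash
python3 -m creep '{"gripper":[0,0,0,0,0,0],"dp":[[-0.0007,-0.003,0.013],[0,0,0.013],[0,0,0.013],[0,0,0.014],[0,0,0],[0,0,0]],"yaw":[0,0,0,0,0,0]}' 20
python3 -m creep '{"gripper":[0.5,0.6,0.7,0.8,0.9,1,1,1],"dp":[[0,0,0],[0,0,0],[0,0,0],[0,0,0],[0,0,0],[0,0,0],[0,0,0],[0,0,0]],"yaw":[0,0,0,0,0,0,0,0]}' 20
```

```text
t: 5.2
position: [0.5476, -0.1763, 0.0138]
eef_rot: [-0.0, 0.953, 0.302, -0.0]
ft_force: [0.3, 0.1, 0.5]
opening: 0.0855
gripper_force: 0.0
t: 6.0
position: [0.5481, -0.1765, 0.0148]
eef_rot: [0.0, 0.953, 0.302, 0.0]
ft_force: [-0.5, -0.1, 5.9]
opening: 0.0312
gripper_force: 21.2
```

```bash
python3 -m creep '{"gripper":[0,0,0,0,0,0,0,0],"dp":[[0,0,0],[0,0,0],[0,0,0],[0,0,0],[0,0,-0.015],[0,0,-0.015],[0,0,-0.005],[0,0,0]],"yaw":[0,0,0,0,0,0,-8,-8]}' 20
python3 -m creep '{"gripper":[0,0,0,0,0,0,0,0],"dp":[[0,0,0],[0,0,0],[0,0,0],[0,0,0],[0,0,0],[0,0,0],[0,0,0],[0,0,0]],"yaw":[-8.2,-8.2,-8.2,-8.2,-8.2,-8.2,-8.2,-8.2]}'
python3 -m creep '{"gripper":[0,0,0],"dp":[[0,0,0],[0,0,0],[0,0,0]],"yaw":[-8.2,0,0]}'
```

```text
t: 6.8
position: [0.5483, -0.1766, 0.0503]
eef_rot: [0.001, 0.901, 0.434, 0.001]
ft_force: [0.5, 1.1, 0.3]
opening: 0.0853
gripper_force: 0.0
t: 7.6
position: [0.5477, -0.1763, 0.0491]
eef_rot: [-0.0, 0.522, 0.853, 0.0]
ft_force: [0.2, 0.1, 0.8]
opening: 0.0855
gripper_force: 0.0
t: 7.9
position: [0.5477, -0.1763, 0.0492]
eef_rot: [-0.0, 0.464, 0.886, 0.0]
ft_force: [0.5, 0.7, -1.0]
opening: 0.0851
gripper_force: 0.0
```

```bash
python3 -m creep '{"gripper":[0,0,0,0.5,0.6,0.7,0.8,0.9],"dp":[[0,0,0.013],[0,0,0.014],[0,0,0.014],[0,0,0],[0,0,0],[0,0,0],[0,0,0],[0,0,0]],"yaw":[-0.4,0,0,0,0,0,0,0]}' 60
python3 -m creep '{"gripper":[1,1,1,1],"dp":[[0,0,0],[0,0,0],[0,0,0],[0,0,0]],"yaw":[0,0,0,0]}' 60
python3 - <<'E'
from h import *
s=sense();c=read_camera("wrist");print(s["position"],s["eef_rot"],s["joint_positions"].round(3))
cv2.imwrite("pics/w3.png",cv2.resize(c["img"][100:380,100:460,::-1],None,fx=2,fy=2))
E
```

```text
t: 8.7
position: [0.5484, -0.1766, 0.0091]
eef_rot: [0.001, 0.459, 0.888, 0.0]
ft_force: [0.3, -0.1, 1.4]
opening: 0.0308
gripper_force: 60.9
t: 9.1
position: [0.5484, -0.1766, 0.0091]
eef_rot: [0.001, 0.459, 0.888, 0.0]
ft_force: [0.6, -0.4, 5.4]
opening: 0.0313
gripper_force: 61.1
[ 0.54838733 -0.17660327  0.00905093] [8.64245395e-04 4.59160498e-01 8.88352904e-01 8.42918784e-05] [-0.445  0.69   1.623  0.     0.827 -1.061]
```

View pics/w3.png

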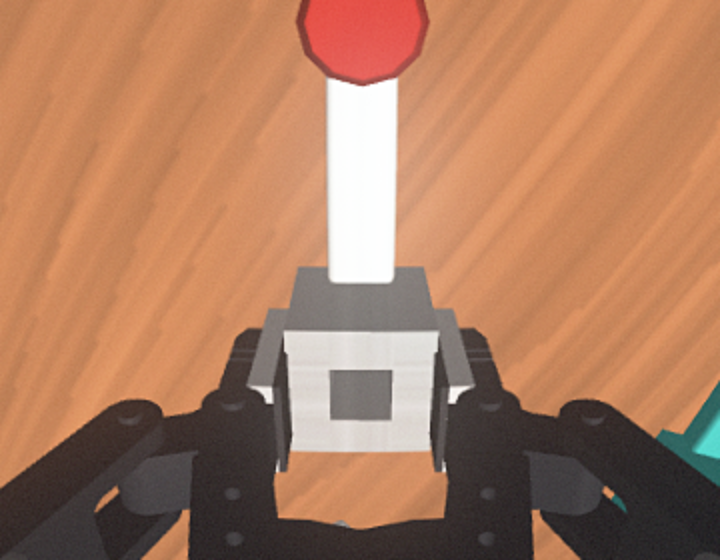

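The picture shows the hub held square between the pads with the hole centred at (361,394) in the crop, and the arm and knob pointing straight ahead. Now I lift it and carry it over the mill.

```bash
python3 -m creep '{"gripper":[1,1,1,1,1,1,1,1],"dp":[[0,0,-0.02],[0,0,-0.03],[0,0,-0.035],[0,0,-0.035],[0,0,-0.035],[0,0,-0.02],[0,0,0],[0,0,0]],"yaw":[0,0,0,0,0,0,0,0]}' 60
python3 -m creep '{"gripper":[1,1,1,1,1,1,1,1],"dp":[[0.033,0.025,0],[0.033,0.025,0],[0.033,0.025,0],[0.033,0.025,0],[0.033,0.025,0],[0.033,0.025,0],[0.033,0.025,0],[0.033,0.025,0]],"yaw":[0,0,0,0,0,0,0,0]}'
python3 -m creep '{"gripper":[1,1,1,1,1,1,1,1],"dp":[[0.030,0.023,0],[0.006,0.002,0],[0,0,0],[0,0,0],[0,0,0],[0,0,0],[0,0,0],[0,0,0]],"yaw":[0,0,-8.4,-8.4,-8.4,-8.4,-8.4,-8.4]}'
python3 -m creep '{"gripper":[1,1,1,1,1,1,1,1],"dp":[[0,0,0],[0,0,0],[0,0,0],[0,0,0],[0,0,0],[0,0,0],[0,0,0],[0,0,0]],"yaw":[-8.4,-8.4,-8.4,-8.4,-8.4,-8.4,0,0]}'
python3 -c "
from h import *
s=sense();print(s)
c=read_camera('wrist');cv2.imwrite('pics/w4.png',cv2.resize(c['img'][100:380,100:460,::-1],None,fx=2,fy=2))"
```

```text
t: 9.95
position: [0.5471, -0.176, 0.1821]
eef_rot: [-0.001, 0.459, 0.888, 0.0]
ft_force: [0.3, 0.6, -3.1]
opening: 0.0308
gripper_force: 60.4
t: 10.75
position: [0.5568, 0.1562, 0.1806]
eef_rot: [-0.002, 0.459, 0.888, -0.001]
ft_force: [1.9, -0.1, -1.3]
opening: 0.0307
gripper_force: 60.3
t: 11.55
position: [0.5568, 0.1975, 0.1809]
eef_rot: [-0.002, 0.034, 0.999, -0.001]
ft_force: [0.1, 0.5, -2.1]
opening: 0.0307
gripper_force: 60.5
t: 12.35
position: [0.5572, 0.1979, 0.1819]
eef_rot: [-0.001, -0.39, 0.921, 0.0]
ft_force: [0.1, -0.2, -2.5]
opening: 0.0311
gripper_force: 60.5
{'t': 12.35, 'joint_positions': array([ 2.11713176e-01,  5.04983800e-01,  1.40617615e+00, -7.66343603e-05,
        1.23308515e+00, -2.15985370e+00]), 'qvel': array([ 0.00444336, -0.00618042, -0.00874822, -0.00021132,  0.00383649,
        0.00093419]), 'joint_torque': array([-1.65504363e-02, -5.24536586e+01, -2.48400772e+01, -1.79199292e-02,
        2.96872447e-02, -1.87679180e-01]), 'position': array([0.55722342, 0.19788792, 0.18186412]), 'eef_rot': array([-1.30946378e-03, -3.89784566e-01,  9.20905116e-01,  2.13244333e-04]), 'ft_force': array([ 0.14453356, -0.21219624, -2.49217623]), 'torque': array([-0.0010486 ,  0.0403422 , -0.00639229]), 'gripper_force': 60.461740493774414, 'opening': 0.031065722342423153}
```

View pics/w4.png

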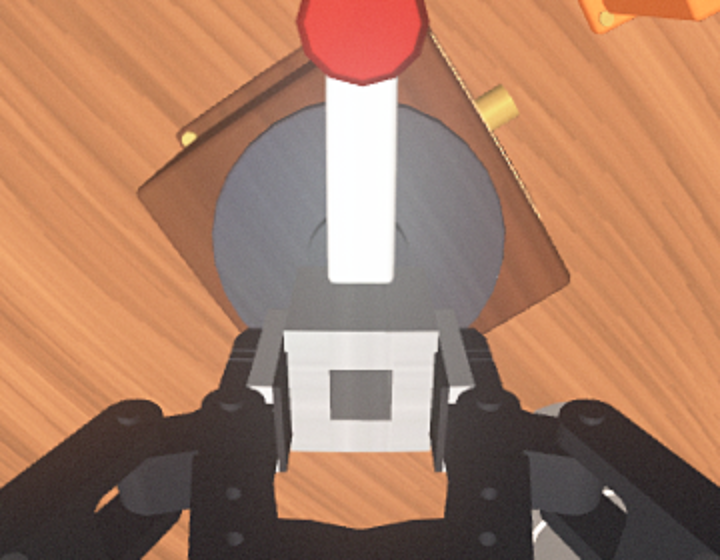

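The crank is held over the mill. The collar arcs at about x = 312 and 408 in the crop sit symmetrically about the hub at 361, so lateral centring is good. I descend to just above the shaft.

```bash
python3 -m creep '{"gripper":[1,1,1,1,1],"dp":[[-0.0015,-0.0006,0.008],[0,0,0.009],[0,0,0.009],[0,0,0],[0,0,0]],"yaw":[0,0,0,0,0]}' 60
for i in 1 2 3; do python3 -m creep '{"gripper":[1],"dp":[[0,0,0]],"yaw":[0]}'; done
```

```text
t: 12.9
position: [0.5591, 0.1992, 0.1568]
eef_rot: [-0.0, -0.392, 0.92, 0.0]
ft_force: [0.5, 0.5, -3.2]
opening: 0.031
gripper_force: 60.4
t: 13.0
position: [0.5595, 0.1993, 0.1576]
eef_rot: [0.0, -0.392, 0.92, -0.0]
ft_force: [-0.0, 0.4, -2.8]
opening: 0.0306
gripper_force: 60.4
t: 13.1
position: [0.5595, 0.1993, 0.1578]
eef_rot: [0.0, -0.392, 0.92, -0.0]
ft_force: [-0.1, 0.3, -2.3]
opening: 0.0311
gripper_force: 60.4
t: 13.2
position: [0.5595, 0.1992, 0.1577]
eef_rot: [0.0, -0.392, 0.92, -0.0]
ft_force: [-0.7, 0.5, -2.9]
opening: 0.0312
gripper_force: 60.4
```

```bash
python3 -m creep '{"gripper":[1,1,1,1,1],"dp":[[0.001,0.0002,0.002],[0,0,0.002],[0,0,0.001],[0,0,0.001],[0,0,0]],"yaw":[0,0,0,0,0]}' 60
python3 -m creep '{"gripper":[1,1,1],"dp":[[0,0,0.001],[0,0,0],[0,0,0]],"yaw":[0,0,0]}'
```

```text
t: 13.7
position: [0.5584, 0.1986, 0.1511]
eef_rot: [-0.0, -0.392, 0.92, 0.0]
ft_force: [0.8, 0.0, -2.3]
opening: 0.031
gripper_force: 60.4
t: 14.0
position: [0.5585, 0.1986, 0.1503]
eef_rot: [0.0, -0.392, 0.92, 0.0]
ft_force: [-0.5, 0.5, -3.1]
opening: 0.0307
gripper_force: 60.4
```

```bash
python3 -m creep '{"gripper":[1,1,1],"dp":[[0,0,0.001],[0,0,0.001],[0,0,0]],"yaw":[0,0,0]}'
python3 -m creep '{"gripper":[1,1,1],"dp":[[0,0,0.001],[0,0,0.001],[0,0,0]],"yaw":[0,0,0]}' | grep -E 'pos|ft'
```

```text
t: 14.3
position: [0.5583, 0.1986, 0.1481]
eef_rot: [-0.0, -0.392, 0.92, 0.0]
ft_force: [0.4, -0.4, -2.6]
opening: 0.0309
gripper_force: 60.4
position: [0.5584, 0.1986, 0.1461]
ft_force: [0.3, -0.6, -2.1]
```

It has slipped onto the shaft with no contact force, so I continue down.

```bash
python3 -m creep '{"gripper":[1,1,1,1,1],"dp":[[0,0,0.002],[0,0,0.002],[0,0,0.002],[0,0,0.002],[0,0,0]],"yaw":[0,0,0,0,0]}'| grep -E 'pos|ft'
python3 -m creep '{"gripper":[1,1,1],"dp":[[0,0,0.0015],[0,0,0.0015],[0,0,0]],"yaw":[0,0,0]}' | grep -E 'pos|ft'
```

```text
position: [0.5583, 0.1986, 0.1379]
ft_force: [-0.1, 0.4, -2.9]
position: [0.5583, 0.1986, 0.135]
ft_force: [0.3, -0.9, -2.7]
```

```bash
for i in 1; do python3 -m creep '{"gripper":[1,1],"dp":[[0,0,0.0007],[0,0,0]],"yaw":[0,0]}' | grep -E 'pos|ft'; python3 -m creep '{"gripper":[1,1],"dp":[[0,0,0.0005],[0,0,0]],"yaw":[0,0]}' | grep -E 'pos|ft'; done
```

```text
position: [0.5584, 0.1986, 0.1346]
ft_force: [-0.1, -0.6, -1.9]
position: [0.5584, 0.1986, 0.1341]
ft_force: [0.1, -0.0, -3.3]
```

```bash
python3 -m creep '{"gripper":[1,1],"dp":[[0,0,0.0005],[0,0,0]],"yaw":[0,0]}' | grep -E 'pos|ft'; python3 -m creep '{"gripper":[1,1],"dp":[[0,0,0.0005],[0,0,0]],"yaw":[0,0]}' | grep -E 'pos|ft'
```

```text
position: [0.5585, 0.1986, 0.134]
ft_force: [-0.5, 0.2, 0.8]
position: [0.5585, 0.1986, 0.134]
ft_force: [-1.9, -0.6, 4.8]
```

Contact comes exactly at the seating height (TCP 0.134), with under 8 N of push. I ease off 0.5 mm and start winding.

```bash
python3 -m creep '{"gripper":[1,1,1,1,1,1,1,1],"dp":[[0,0,-0.0006],[0,0,0],[0,0,0],[0,0,0],[0,0,0],[0,0,0],[0,0,0],[0,0,0]],"yaw":[0,4,4,4,4,4,4,4]}'
python3 -c "
from plant import *
s=sense();print(s['torque'],s['joint_positions'][5])"
```

```text
t: 17.0
position: [0.5591, 0.1987, 0.134]
eef_rot: [0.001, -0.156, 0.988, 0.0]
ft_force: [1.4, 0.2, 1.4]
opening: 0.0314
gripper_force: 60.7
[ 0.01955671 -0.07799001  0.18396105] -1.6723245536301885
```

```bash
python3 -m creep '{"gripper":[1,1,1,1,1,1,1,1],"dp":[[0,0,0],[0,0,0],[0,0,0],[0,0,0],[0,0,0],[0,0,0],[0,0,0],[0,0,0]],"yaw":[7,8,8,8,8,8,8,8]}' | grep -E 'pos|ft|rot'
python3 -m creep '{"gripper":[1,1,1,1,1,1,1,1],"dp":[[0,0,0],[0,0,0],[0,0,0],[0,0,0],[0,0,0],[0,0,0],[0,0,0],[0,0,0]],"yaw":[8,8,8,8,8,8,8,8]}'| grep -E 'pos|ft|rot'
```

```text
position: [0.5591, 0.1985, 0.134]
eef_rot: [0.001, 0.384, 0.923, 0.0]
ft_force: [0.6, -0.9, 1.4]
position: [0.5589, 0.1985, 0.134]
eef_rot: [0.0, 0.815, 0.579, 0.0]
ft_force: [-1.2, -0.3, 1.9]
```

```bash
python3 -m creep '{"gripper":[1,1,1,1,1,1,1,1],"dp":[[0,0,0],[0,0,0],[0,0,0],[0,0,0],[0,0,0],[0,0,0],[0,0,0],[0,0,0]],"yaw":[8,8,8,8,8,8,8,8]}' | grep -E 'pos|ft|rot'
python3 -m creep '{"gripper":[1,1,1,1,1,1,1,1],"dp":[[0,0,0],[0,0,0],[0,0,0],[0,0,0],[0,0,0],[0,0,0],[0,0,0],[0,0,0]],"yaw":[8,8,8,8,8,8,8,0]}'| grep -E 'pos|ft|rot'
python3 -c "
from plant import *
s=sense();print(s['t'],s['torque'],s['joint_positions'][5])"
```

```text
position: [0.5588, 0.1986, 0.134]
eef_rot: [-0.0, 0.998, 0.06, 0.0]
ft_force: [0.1, 0.4, 2.5]
position: [0.5588, 0.1988, 0.134]
eef_rot: [-0.0, 0.91, -0.414, 0.0]
ft_force: [-0.3, 0.9, 2.6]
20.2 [0.0800835  0.10765542 0.00337389] 2.63719450759722
```

The first sweep wound about 275° with forces under 3 N. I release, turn the tool back half a turn clear of the crank, and regrip.

```bash
python3 -m creep '{"gripper":[0.1,0.1,0.1,0.1,0.1,0.1,0.1,0.1],"dp":[[0,0,0],[0,0,0],[0,0,0],[0,0,0],[0,0,-0.005],[0,0,-0.005],[0,0,0],[0,0,0]],"yaw":[0,0,0,0,0,-8,-8,-8]}' 60
python3 -m creep '{"gripper":[0.1,0.1,0.1,0.1,0.1,0.1,0.1,0.1],"dp":[[0,0,0],[0,0,0],[0,0,0],[0,0,0],[0,0,0],[0,0,0],[0,0,0],[0,0,0]],"yaw":[-8,-8,-8,-8,-8,-8,-8,-8]}' | grep -E 'pos|ft|rot'
python3 -m creep '{"gripper":[0.1,0.1,0.1,0.1,0.1,0.1,0.1,0.1],"dp":[[0,0,0],[0,0,0],[0,0,0],[0,0,0],[0,0,0],[0,0,0],[0,0,0],[0,0,0]],"yaw":[-8,-8,-8,-8,-8,-8,-8,-8]}' | grep -E 'pos|ft|rot'
python3 -m creep '{"gripper":[0.1,0.1,0.1,0.1,0.1,0.1],"dp":[[0,0,0],[0,0,0],[0,0,0],[0,0,0],[0,0,0],[0,0,0]],"yaw":[-8,-8,-8,-3,0,0]}'
python3 -c "
from h import *
c=read_camera('wrist');cv2.imwrite('pics/w5.png',cv2.resize(c['img'][100:380,100:460,::-1],None,fx=2,fy=2))"
```

```text
t: 21.0
position: [0.5587, 0.1986, 0.1443]
eef_rot: [-0.0, 0.977, -0.212, 0.0]
ft_force: [0.2, 0.2, -0.5]
opening: 0.077
gripper_force: 0.0
position: [0.5586, 0.1986, 0.1441]
eef_rot: [-0.0, 0.941, 0.338, 0.0]
ft_force: [0.3, 0.4, -0.7]
position: [0.5586, 0.1986, 0.1441]
eef_rot: [0.0, 0.619, 0.785, 0.0]
ft_force: [0.1, -0.5, -1.1]
t: 23.2
position: [0.5586, 0.1986, 0.144]
eef_rot: [0.0, 0.422, 0.907, 0.0]
ft_force: [-0.2, -0.6, -0.3]
opening: 0.0768
gripper_force: 0.0
```

View pics/w5.png

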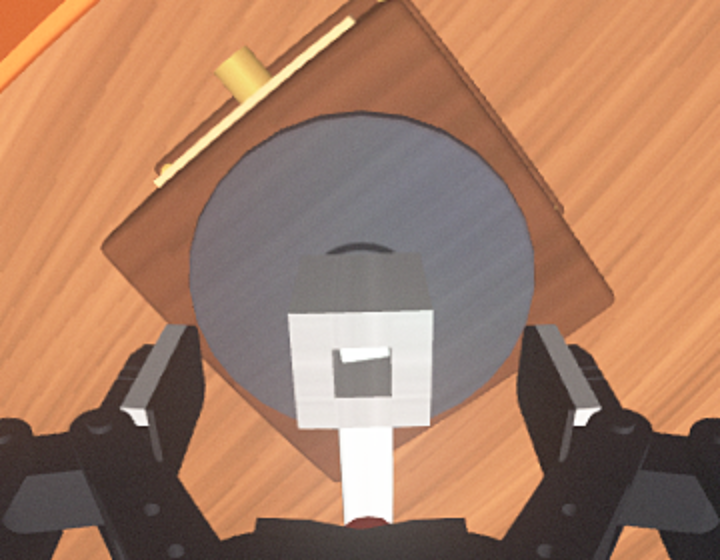

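The picture shows the crank seated on the collar, with the shaft end visible in the hole at about (363,354). The shaft lags the crank by the small backlash, and the open fingers straddle the hub within about 1°. I lower, regrip and wind on.

```bash
python3 -m creep '{"gripper":[0.1,0.1,0.5,0.7,0.8,0.9,1,1],"dp":[[0,0,0.005],[0,0,0.005],[0,0,0],[0,0,0],[0,0,0],[0,0,0],[0,0,0],[0,0,0]],"yaw":[0,0,0,0,0,0,0,0]}' 60
python3 -m creep '{"gripper":[1,1,1,1,1,1,1,1],"dp":[[0,0,0],[0,0,0],[0,0,0],[0,0,0],[0,0,0],[0,0,0],[0,0,0],[0,0,0]],"yaw":[0,4,6,8,8,8,8,8]}' | grep -E 'pos|ft|rot|op'
```

```text
t: 24.05
position: [0.5587, 0.1988, 0.1341]
eef_rot: [0.0, 0.422, 0.907, 0.0]
ft_force: [0.0, 0.3, 1.8]
opening: 0.0308
gripper_force: 59.8
position: [0.5589, 0.1989, 0.1341]
eef_rot: [0.0, 0.767, 0.642, 0.001]
ft_force: [2.1, 1.9, 2.2]
opening: 0.0309
```

```bash
python3 -m creep '{"gripper":[1,1,1,1,1,1,1,1],"dp":[[0,0,0],[0,0,0],[0,0,0],[0,0,0],[0,0,0],[0,0,0],[0,0,0],[0,0,0]],"yaw":[8,8,8,8,8,8,8,8]}' | grep -E 'pos|ft|rot'
python3 -m creep '{"gripper":[1,1,1,1,1,1,1,1],"dp":[[0,0,0],[0,0,0],[0,0,0],[0,0,0],[0,0,0],[0,0,0],[0,0,0],[0,0,0]],"yaw":[8,8,8,8,8,8,8,0]}' | grep -E 'pos|ft|rot'
```

```text
position: [0.5591, 0.1988, 0.1341]
eef_rot: [-0.0, 0.99, 0.138, 0.001]
ft_force: [2.0, 1.2, 2.6]
position: [0.5591, 0.1985, 0.1341]
eef_rot: [-0.0, 0.94, -0.342, 0.001]
ft_force: [2.4, -0.4, 2.1]
```

```bash
python3 -m creep '{"gripper":[0.1,0.1,0.1,0.1,0.1,0.1,0.1,0.1],"dp":[[0,0,0],[0,0,0],[0,0,0],[0,0,0],[0,0,-0.005],[0,0,-0.005],[0,0,0],[0,0,0]],"yaw":[0,0,0,0,0,-8,-8,-8]}' 60 | grep -E 'pos|ft|op'
python3 -m creep '{"gripper":[0.1,0.1,0.1,0.1,0.1,0.1,0.1,0.1],"dp":[[0,0,0],[0,0,0],[0,0,0],[0,0,0],[0,0,0],[0,0,0],[0,0,0],[0,0,0]],"yaw":[-8,-8,-8,-8,-8,-8,-8,-8]}' | grep -E 'ft'
python3 -m creep '{"gripper":[0.1,0.1,0.1,0.1,0.1,0.1,0.1,0.1],"dp":[[0,0,0],[0,0,0],[0,0,0],[0,0,0],[0,0,0],[0,0,0],[0,0,0],[0,0,0]],"yaw":[-8,-8,-8,-8,-8,-8,-8,-8]}' | grep -E 'ft'
python3 -m creep '{"gripper":[0.1,0.1,0.1,0.1,0.1,0.1],"dp":[[0,0,0],[0,0,0],[0,0,0],[0,0,0],[0,0,0],[0,0,0]],"yaw":[-8,-8,-8,-3,0,0]}'
python3 -m creep '{"gripper":[0.1,0.1,0.5,0.7,0.8,0.9,1,1],"dp":[[0,0,0.005],[0,0,0.005],[0,0,0],[0,0,0],[0,0,0],[0,0,0],[0,0,0],[0,0,0]],"yaw":[0,0,0,0,0,0,0,0]}' 60
```

```text
position: [0.5586, 0.1987, 0.1443]
ft_force: [-0.7, -0.7, 1.4]
opening: 0.0765
ft_force: [0.5, -0.1, 0.4]
ft_force: [-0.4, 0.1, -0.2]
t: 29.45
position: [0.5585, 0.1986, 0.144]
eef_rot: [0.0, 0.35, 0.937, 0.0]
ft_force: [-0.5, 0.5, 0.8]
opening: 0.0771
gripper_force: 0.0
t: 30.25
position: [0.5587, 0.1988, 0.1341]
eef_rot: [0.0, 0.349, 0.937, 0.0]
ft_force: [0.3, 1.1, 3.3]
opening: 0.031
gripper_force: 58.5
```

```bash
python3 -m creep '{"gripper":[1,1,1,1,1,1,1,1],"dp":[[0,0,0],[0,0,0],[0,0,0],[0,0,0],[0,0,0],[0,0,0],[0,0,0],[0,0,0]],"yaw":[0,4,6,8,8,8,8,8]}' | grep -E 'pos|ft|rot|op'
python3 -m creep '{"gripper":[1,1,1,1,1,1,1,1],"dp":[[0,0,0],[0,0,0],[0,0,0],[0,0,0],[0,0,0],[0,0,0],[0,0,0],[0,0,0]],"yaw":[8,8,8,8,8,8,8,8]}' | grep -E 'pos|ft|rot'
python3 -m creep '{"gripper":[1,1,1,1,1,1,1,1],"dp":[[0,0,0],[0,0,0],[0,0,0],[0,0,0],[0,0,0],[0,0,0],[0,0,0],[0,0,0]],"yaw":[8,8,8,8,8,8,8,0]}' | grep -E 'pos|ft|rot'
```

```text
position: [0.5589, 0.1989, 0.1341]
eef_rot: [0.0, 0.714, 0.7, 0.001]
ft_force: [0.8, 1.9, 3.2]
opening: 0.0315
position: [0.5591, 0.1988, 0.1341]
eef_rot: [-0.0, 0.977, 0.215, 0.001]
ft_force: [1.5, 0.3, 1.9]
position: [0.5591, 0.1986, 0.134]
eef_rot: [-0.0, 0.964, -0.267, 0.001]
ft_force: [1.8, 0.1, 2.4]
```

About 617° so far, all forces small. Last regrip and sweep.

```bash
python3 -m creep '{"gripper":[0.1,0.1,0.1,0.1,0.1,0.1,0.1,0.1],"dp":[[0,0,0],[0,0,0],[0,0,0],[0,0,0],[0,0,-0.005],[0,0,-0.005],[0,0,0],[0,0,0]],"yaw":[0,0,0,0,0,-8,-8,-8]}' 60 | grep -E 'pos|ft|op'
python3 -m creep '{"gripper":[0.1,0.1,0.1,0.1,0.1,0.1,0.1,0.1],"dp":[[0,0,0],[0,0,0],[0,0,0],[0,0,0],[0,0,0],[0,0,0],[0,0,0],[0,0,0]],"yaw":[-8,-8,-8,-8,-8,-8,-8,-8]}' | grep -E 'ft'
python3 -m creep '{"gripper":[0.1,0.1,0.1,0.1,0.1,0.1,0.1,0.1],"dp":[[0,0,0],[0,0,0],[0,0,0],[0,0,0],[0,0,0],[0,0,0],[0,0,0],[0,0,0]],"yaw":[-8,-8,-8,-8,-8,-8,-8,-8]}' | grep -E 'ft'
python3 -m creep '{"gripper":[0.1,0.1,0.1,0.1,0.1,0.1],"dp":[[0,0,0],[0,0,0],[0,0,0],[0,0,0],[0,0,0],[0,0,0]],"yaw":[-8,-8,-8,-3,0,0]}'
python3 -m creep '{"gripper":[0.1,0.1,0.5,0.7,0.8,0.9,1,1],"dp":[[0,0,0.005],[0,0,0.005],[0,0,0],[0,0,0],[0,0,0],[0,0,0],[0,0,0],[0,0,0]],"yaw":[0,0,0,0,0,0,0,0]}' 60
```

```text
position: [0.5586, 0.1987, 0.1443]
ft_force: [-0.3, -0.5, -0.3]
opening: 0.0772
ft_force: [-0.0, -0.8, 0.2]
ft_force: [-1.0, 0.3, -0.6]
t: 35.65
position: [0.5585, 0.1986, 0.144]
eef_rot: [0.0, 0.275, 0.961, 0.0]
ft_force: [-0.3, 0.1, -0.3]
opening: 0.0767
gripper_force: 0.0
t: 36.45
position: [0.5587, 0.1988, 0.1341]
eef_rot: [0.0, 0.274, 0.962, 0.0]
ft_force: [-0.4, 1.1, 2.7]
opening: 0.0314
gripper_force: 57.9
```

```bash
python3 -m creep '{"gripper":[1,1,1,1,1,1,1,1],"dp":[[0,0,0],[0,0,0],[0,0,0],[0,0,0],[0,0,0],[0,0,0],[0,0,0],[0,0,0]],"yaw":[0,4,6,8,8,8,8,8]}' | grep -E 'pos|ft|rot|op'
python3 -m creep '{"gripper":[1,1,1,1,1,1,1,1],"dp":[[0,0,0],[0,0,0],[0,0,0],[0,0,0],[0,0,0],[0,0,0],[0,0,0],[0,0,0]],"yaw":[8,8,8,8,8,8,8,8]}' | grep -E 'pos|ft|rot'
python3 -m creep '{"gripper":[1,1,1,1,1,1,1,1],"dp":[[0,0,0],[0,0,0],[0,0,0],[0,0,0],[0,0,0],[0,0,0],[0,0,0],[0,0,0]],"yaw":[8,8,8,8,8,8,8,0]}' | grep -E 'pos|ft|rot'
```

```text
position: [0.5589, 0.1989, 0.1341]
eef_rot: [0.0, 0.657, 0.754, 0.001]
ft_force: [-0.1, 1.3, 3.2]
opening: 0.0317
position: [0.5592, 0.1988, 0.1341]
eef_rot: [0.0, 0.957, 0.291, 0.001]
ft_force: [2.0, 1.3, 2.0]
position: [0.5592, 0.1986, 0.1341]
eef_rot: [-0.0, 0.982, -0.19, 0.001]
ft_force: [2.5, -0.2, 3.0]
```

About 788° at the crank, so the shaft is near 2.16 turns. I release, lift away and check.

```bash
python3 -m creep '{"gripper":[0,0,0,0,0,0,0,0],"dp":[[0,0,0],[0,0,0],[0,0,0],[0,0,0],[0,0,0],[0,0,-0.01],[0,0,-0.02],[0,0,-0.03]],"yaw":[0,0,0,0,0,0,0,0]}' 60 | grep -E 'pos|ft|op'
python3 -m creep '{"gripper":[0,0,0,0,0,0],"dp":[[0,0,-0.03],[0,0,-0.03],[0,0,-0.02],[0,0,0],[0,0,0],[0,0,0]],"yaw":[0,0,0,0,0,0]}'
python3 - <<'E'
from h import *
a=read_camera("wrist")["img"];b=read_camera("scene")["img"][170:260,290:420]
b=cv2.resize(b,(400,277),interpolation=cv2.INTER_CUBIC);a=cv2.resize(a,(400,300))
cv2.imwrite("pics/fin.png",np.vstack([a,b])[:,:,::-1])
E
```

```text
position: [0.5576, 0.1984, 0.1936]
ft_force: [-0.3, -0.2, 0.1]
opening: 0.0855
t: 40.25
position: [0.5578, 0.1985, 0.2725]
eef_rot: [0.0, 0.982, -0.19, -0.001]
ft_force: [-1.4, -1.0, 0.2]
opening: 0.0853
gripper_force: 0.0
```

View pics/fin.png

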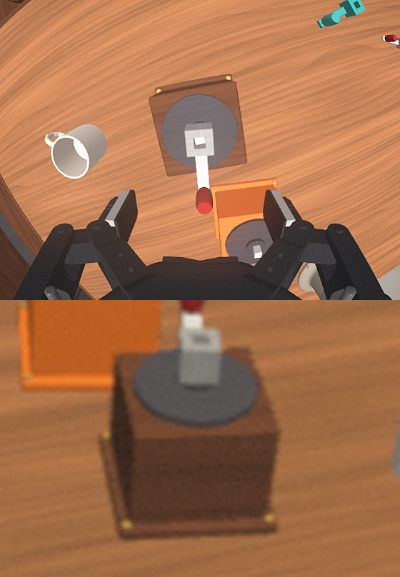

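The final view shows the crank down on the shaft with its hub at (200,142) and the shaft end visible in the hole. The arm points at about 158°, which is 68° past two full turns. The gripper is clear and the white mug hasn't moved.

```bash
python3 -c "
from plant import *
print(job_done())"
```

```text
the job is handed in; nothing more can be done
None
```

The crank is fully seated and released, the mill was wound clockwise about 2.16 turns with under 8 N of force in every reading, the mugs and jar were never touched, and the job is handed in.

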